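# Pack the wash case and snap its sealed lid shut

## Task

Pack the orange-lidded wash case: pull its red sprung bolt tab right out to the stop so that the lid springs fully open, then lay every toiletry that is out (wooden foot file, steel tongue scraper, aluminium canister, frosted glass pot and nail brush, as many of them as there are today) inside the case. Then swing the lid over and press it down against its gasket until the bolt snaps home and holds it shut by itself. Leave the turquoise dish, the soap, the bottles, the jar and the tumbler where they stand.

Things in the scene. Friction and masses are not known exactly. Their poses are not given: they have to be found in the camera images.
- case: Dark hard-shell wash case, fixed, 300 x 220 mm, 85 mm high to the rim, walls and floor 6 mm, undivided inside (288 x 208 mm, 79 mm deep). Origin: centre of its underside; x along its long side, y towards the hinge, z up. The orange lid is hinged along its long +y side, the sprung bolt is mid -y side in a black guide (52 mm wide, sticks out 30 mm, top 78 mm up).
- lid (a joint): Angle (rad) of the flat orange lid, 300 x 224 x 12 mm: 0 to 0.01 when shut and caught, hard stop at -0.012, grows as it opens. Unless the bolt holds it, a spring lifts it to its stop at 1.65 (just past upright, free edge 320 mm above the ledge). Open, it yields to 1 to 2 N at the free edge; the last few mm shut, against gasket and bolt, take about 10 to 15 N there.
- bolt (a joint): Travel (m) of the sprung latch bolt: 0 = home, 0.015 = pulled out to its stop, along the case's -y. Spring 4 N at home, 9.5 N at the stop; returns by itself when let go. It is bevelled on top: the steel lug under the middle of the lid's free edge pushes it aside on the way down, then it snaps back to 0 over the lug. They meet at lid angle 0.08.
- bolt_tab (a point): Grip point of the bolt: upright red tab, 40 mm wide along the case's x, 8 mm thick along y, its top 13 mm above this point (118 mm above the case's underside), its foot 39 mm below. Pinch it from above across its thickness; its inner face is 51 mm outside the case wall, 32 mm from the bolt's nose (88 mm high). Axes as the case's.
- lid_edge (a point): Point on the lid's outer (top) face, mid-width in x, 205 mm from the hinge axis and 22 mm from the free edge: where to press it shut. Moves with the lid; z is the lid's outward normal, y points towards the hinge.
- lid_hinge (a point): Point on the hinge axis, mid-length, fixed to the case, 113 mm to +y and 90 mm above its origin; the axis lies along the case's x, in the plane of the lid's underside.
- foot_file: Pale wooden foot file lying flat, 180 mm long (from -90 to +90 mm along its x), 14 mm thick; head with dark rasp 44 mm wide from x = -90 to +10 mm, handle 26 mm wide beyond. Origin on its underside, mid-length. May be absent.
- scraper: Stainless tongue scraper lying flat, along its x: bar handle 16 mm wide, 10 mm thick, from x = -52 to +62 mm; head 40 mm wide, 9 mm thick at most, from -83 to -52 mm. Origin on its underside. May be absent.
- canister: Squat screw-top aluminium canister with a dark grey band, diameter 62 mm, 46 mm high; origin at the centre of its underside, z along its axis. May be absent.
- pot: Frosted pale glass pot with white lid band, diameter 58 mm, 42 mm high; origin at the centre of its underside, z along its axis. May be absent.
- nail_brush: Nail brush, dark wooden back above cream bristles, 85 mm along its x, 40 mm wide in y, 34 mm high (back from 16 to 34 mm); origin at the centre of its underside. May be absent.
- dish: Bystander: turquoise ceramic dish, diameter 90 mm, 28 mm high, stands among the toiletries. Origin: centre of underside.
- tumbler: Bystander: white tumbler, diameter 72 mm, 100 mm high. Origin: centre of underside.
- shampoo: Bystander: green bottle, diameter 60 mm, 170 mm high. Origin: centre of underside.
- lotion: Bystander: white bottle with blue cap, diameter 56 mm, 140 mm high. Origin: centre of underside.
- salts: Bystander: amber glass jar, diameter 76 mm, 110 mm high. Origin: centre of underside.
- soap: Bystander: cream soap bar, 85 x 55 x 26 mm. Origin: centre of underside.
There are look-alikes about, which are no part of the job. Several things look just like the nail_brush: the one meant starts farthest to the robot's left.

How it is judged:
By the outcome, as a careful person would: the job done as asked, in the order asked, and still so for the second after the job is handed in, with the robot touching nothing.
Of foot_file, scraper, canister, pot, nail_brush only 3 to 5 are there at a start; the rules pass over those that are not, and their reading is None.
At some moment in a run one of foot_file, scraper, canister, pot, nail_brush may be knocked a few centimetres aside while the robot is not near it.
Once in a run the grip may slacken for a moment while it holds something.
It also fails if it takes over 200 s, if anything falls off the work surface, if the arm or the gripper's body presses on something with over 40 N, if the wrist force passes 120 N, or if a joint passes its speed limit or range.

## Robot

A 7-joint arm with a two-finger parallel gripper is mounted at the origin on the work surface. World frame = base frame: x ahead of the robot, y to its left, z up, the work surface at z = 0. Lengths are in m, angles in rad, forces in N, time in s.
With the tool pointing down it reaches from about 0.35 to 0.9 m from the base axis. Payload 7.2 kg.
Tool frame: the origin (TCP) lies at the very end of the fingers, on their centre line; the grasp point (between the pads) lies 19 mm behind it; z points along the fingers, y is the line along which they close (so a half turn about z gives the same grasp; the last joint's range is limited). The gripper opens to 85 mm and grips with 20 to 120 N. Pads are 22 mm wide; open, the fingers measure 114 mm over their backs; the gripper's body (76 mm by 85 mm) begins 54 mm behind the grasp point. The pads swing forward as they close: fully open they stand 13 mm farther back than shut.
Start: joints at [-1.238, 0.411, -0.013, 1.596, 0.006, 1.134, -0.082], TCP at [0.244, 0.575, 0.231] pointing down, gripper open.
Joint ranges: [-2.95, 2.95], [-0.29, 1.99], [-1.47, 1.44], [0.14, 2.54], [-1.03, 4.17], [0.13, 1.85], [-2.86, 2.86]. Speed limits (rad/s): [2.39, 2.39, 3.01, 3.01, 3.14, 3.14, 3.14].

## Interface

Orientations are given as a unit quaternion [x, y, z, w].
In Python, from bench import r gives the robot as it stands. Calls block until the motion is done:
- r.move_pose(position, orientation): joint-space move of the TCP to a pose.
- r.move_straight(position, rotation=None, max_speed=0.15): straight line of the TCP; rotation=None keeps the orientation; max_speed is the mean speed in m/s.
- r.move_joints(angles): joint-space move.
- r.grip(opening, force=None): opening from 0.0 (shut) to 1.0 (fully open); force is the grip in N (None keeps the last); returns when the fingers have stopped.
- r.hold(seconds).
- r.inverse_kinematics(position, orientation): joint angles nearest the present ones, or None.
- r.sense(): the state.
- r.grab_frame(name): name is "scene" or "top" or "wrist"; returns a dict with "img" (480x640x3 uint8, red, green, blue), "K" (3x3 intrinsics, pixels), "k1" (the pictures are not rectified: a ray, as slopes to the right and down, at radius r is drawn at 1 + k1 r^2 times it, then the intrinsics apply), "extrinsics" (4x4, takes a point from world to camera coordinates). Camera axes: x right, y up, looking along -z (the intrinsics and any distortion apply to the point x, -y, -z); pixel columns grow to the right and rows downward; lengths in m; the calibration is good to about 2 mm. A picture is of the moment at which its call begins. There is no depth.
A pose or a line that the arm cannot do raises r.MotionError and nothing moves.
- r.hand_in(): hands the job in; it is judged then, once.
The state is a dict: "clock": time; "q": joint angles; "joint_velocities": joint speeds; "effort": joint torques, N m; "eef_pos": TCP position; "eef_rot": TCP orientation; "ft_force": force on the tool from outside, world axes, zero at the start; "torque": the same for the moment, N m; "opening": opening from 0.0 (shut) to 1.0 (fully open); "finger_force": force on a finger pad.
Only numpy, scipy, OpenCV 4.12 (cv2) and the standard library are available. Lean on these libraries where they do the work, as an engineer would, in place of code of your own. Each camera call takes 0.05 s, during which the arm holds its last target. There are 200 camera calls.

## Working session

There is one attempt and no reset: what is moved stays moved. The work goes in short steps, each a Python script; the robot and the scene stay as the last script left them, time stands still between calls to the robot, and variables do not carry over. Pictures are saved under pics/ and viewed, at most 14 in all, crops included, and the job is handed in when it is done.

```bash
ls; mkdir -p pics
python3 - <<'E'
from bench import r
import cv2
for n in ("scene","top"):
    f=r.grab_frame(n); cv2.imwrite(f"pics/{n}0.png",f["img"][:,:,::-1]); print(n,f["K"],f["k1"],f["extrinsics"])
s=r.sense(); print(s["clock"],s["eef_pos"],s["eef_rot"],s["opening"],s["ft_force"])
E
```

```text
pics
scene [[503.82399963   0.         321.98907817]
 [  0.         503.82399963 229.07136392]
 [  0.           0.           1.        ]] -0.10512167846133001 [[-0.13569726  0.99067228 -0.01243729  0.08632887]
 [-0.83438834 -0.10750349  0.54059143  0.40513438]
 [ 0.53421189  0.0837343   0.84119333 -1.55561988]
 [ 0.          0.          0.          1.        ]]
top [[610.21912156   0.         309.86358853]
 [  0.         610.21912156 242.85952683]
 [  0.           0.           1.        ]] -0.19652918717682294 [[-0.02545088 -0.99958585 -0.01343055  0.01519316]
 [ 0.98752483 -0.02722762  0.1550915  -0.53474423]
 [-0.15539295 -0.00931579  0.98780881 -1.90454781]
 [ 0.          0.          0.          1.        ]]
0.1 [0.24371716 0.57504811 0.23053726] [ 1.99069689e-01  9.79985071e-01 -7.12462066e-04 -1.08001133e-04] 1.002624035186126 [ 0.92518088 -0.59564549  0.48360458]
```

View pics/top0.png

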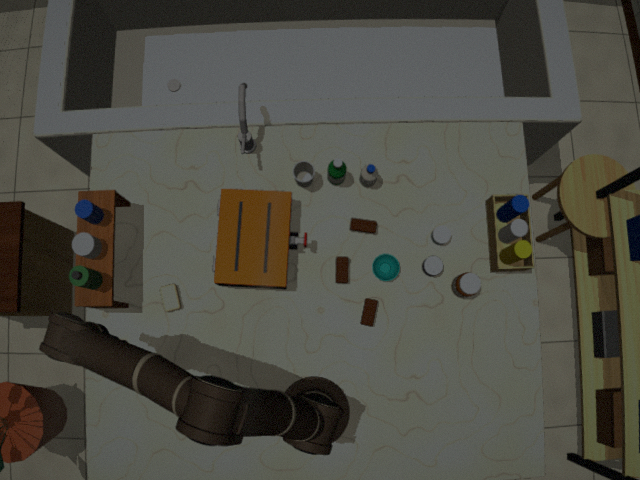

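View pics/scene0.png

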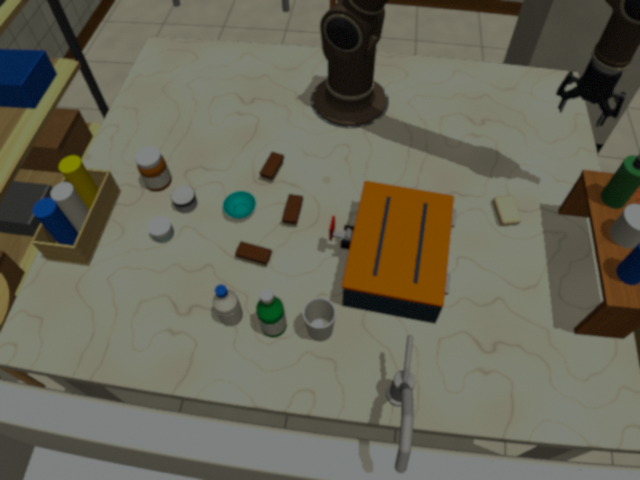

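The top view shows the case at (254,238) with its lid shut and the red tab at (305,240). The dish is at (386,267). Two round containers are at (442,235) and (433,266).

There are three brush look-alikes, at (363,226), (342,270) and (370,312). The image's left is the robot's left (+y), so the brush at (342,270) should be the one meant. I'll confirm that with an enlarged crop and localise everything.

```bash
cat > h.py <<'E'
import numpy as np, cv2
from scipy.spatial.transform import Rotation as R
from bench import r
def dist(f): return np.array([f["k1"],0,0,0,0.])
def ray(f,uv):
    n=cv2.undistortPoints(np.array([[uv]],float),np.array(f["K"]),dist(f))[0,0]
    E=np.array(f["extrinsics"]); Rw=E[:3,:3].T
    return -Rw@E[:3,3], Rw@np.array([n[0],-n[1],-1])
def pix(f,uv,z=0.):
    c,d=ray(f,uv); return c+d*(z-c[2])/d[2]
def proj(f,P):
    P=np.atleast_2d(P); E=np.array(f["extrinsics"]); p=P@E[:3,:3].T+E[:3,3]
    return cv2.projectPoints(p*[1,-1,-1],np.zeros(3),np.zeros(3),np.array(f["K"]),dist(f))[0][:,0]
def down(yaw):  # tool pointing down, closing line (tool y) at world angle yaw
    y=np.array([np.cos(yaw),np.sin(yaw),0]); z=np.array([0,0,-1.]); x=np.cross(y,z)
    return R.from_matrix(np.c_[x,y,z]).as_quat()
def snap(name,out,crop=None,k=1,gain=1.8):
    f=r.grab_frame(name); im=f["img"]
    if crop: a,b,c,d=crop; im=im[b:d,a:c]
    im=cv2.resize(np.clip(im*gain,0,255).astype(np.uint8),None,fx=k,fy=k,interpolation=cv2.INTER_CUBIC)
    cv2.imwrite("pics/"+out,im[:,:,::-1]); return f
def st():
    s=r.sense(); print("t%.1f"%s["clock"],np.round(s["eef_pos"],4),"F",np.round(s["ft_force"],1),"op %.3f"%s["opening"],"ff",np.round(s["finger_force"],1)); return s
E
python3 - <<'E'
from h import *
f=snap("top","crop1.png",(205,180,485,330),2.85)
for n,uv,z in [("lidTL",(222,189),.097),("lidTR",(292,191),.097),("lidBR",(287,288),.097),("lidBL",(215,285),.097),("tab",(305.5,240),.118),("b1",(363,226),.034),("b2",(342,270),.034),("b3",(370,312),.034),("r1",(442,235),.044),("r2",(433,266),.044),("dish",(386,267),.028),("tumb",(303,174),.1)]:
    print(n,pix(f,uv,z).round(3))
E
```

```text
lidTL [0.707 0.274 0.097]
lidTR [0.693 0.052 0.097]
lidBR [0.388 0.074 0.097]
lidBL [0.403 0.297 0.097]
tab [0.532 0.013 0.118]
b1 [ 0.586 -0.171  0.034]
b2 [ 0.446 -0.099  0.034]
b3 [ 0.31  -0.183  0.034]
r1 [ 0.548 -0.424  0.044]
r2 [ 0.449 -0.389  0.044]
dish [ 0.452 -0.24   0.028]
tumb [0.746 0.017 0.1  ]
```

View pics/crop1.png

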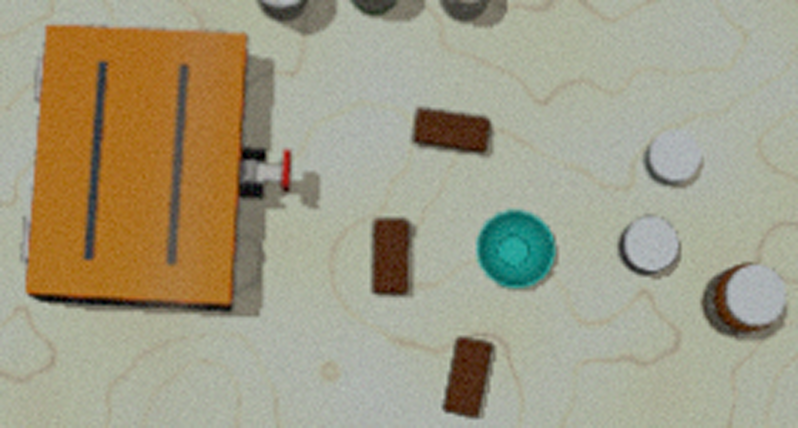

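The crop confirms the middle brush, at crop pixel (391,256), is the leftmost of the three: y = -0.10, against -0.17 and -0.18. Its back is dark wood. Today's toiletries look like two round containers and that brush, with no file or scraper visible. I'll go above the bolt tab and look from close by.

```bash
cat >> h.py <<'E'
def go(p,yaw,straight=False,v=0.2):
    """try both half turns, take the IK nearest the present joints"""
    q0=np.array(r.sense()["q"]); best=None
    for k in (0,np.pi):
        q=r.inverse_kinematics(list(p),list(down(yaw+k)))
        if q is not None and (best is None or np.abs(q-q0).max()<best[0]): best=(np.abs(np.array(q)-q0).max(),down(yaw+k))
    if best is None: raise RuntimeError("no IK")
    if straight: r.move_straight(list(p),list(best[1]),max_speed=v)
    else: r.move_pose(list(p),list(best[1]))
YC=np.pi/2-0.068   # world angle of case y
cy=np.array([np.cos(YC),np.sin(YC),0]); cx=np.array([cy[1],-cy[0],0])
C0=np.array([0.5475,0.1735,0])
def case(x,y,z): return C0+cx*x+cy*y+[0,0,z]
E
python3 - <<'E'
from h import *
p=case(0,-.165,0); p[2]=0.24; print(p)
r.grip(0.5)
st(); go(p,YC); s=st(); print(np.round(s["q"],2))
f=snap("wrist","w1.png"); print(proj(f,[case(0,-.165,.118),case(.15,-.111,.102),case(-.15,-.111,.102)]).round(0))
f=snap("top","t1.png",(60,120,560,480),1.6)
E
```

```text
[0.53628864 0.00888133 0.24      ]
t0.6 [0.2439 0.5755 0.2313] F [ 0.9 -0.9 -0.9] op 0.499 ff 0.0
t2.9 [0.5364 0.01   0.2399] F [-0.5  0.4  0.2] op 0.500 ff 0.0
[-0.76  0.31  0.82  1.84 -0.25  1.1  -1.48]
[[317. 235.]
 [234.   3.]
 [252. 404.]]
```

View pics/w1.png

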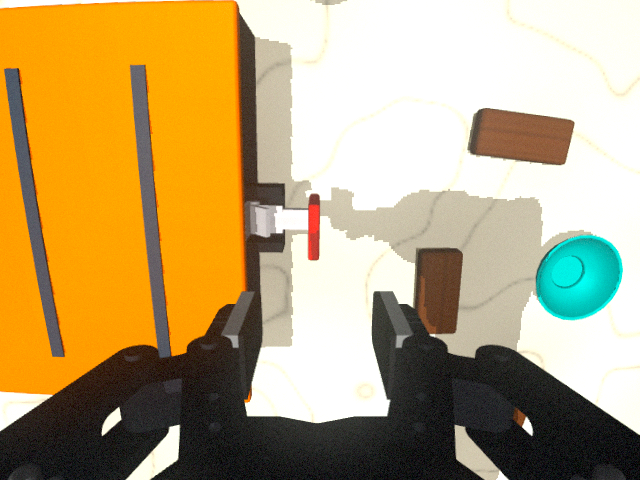

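View pics/t1.png

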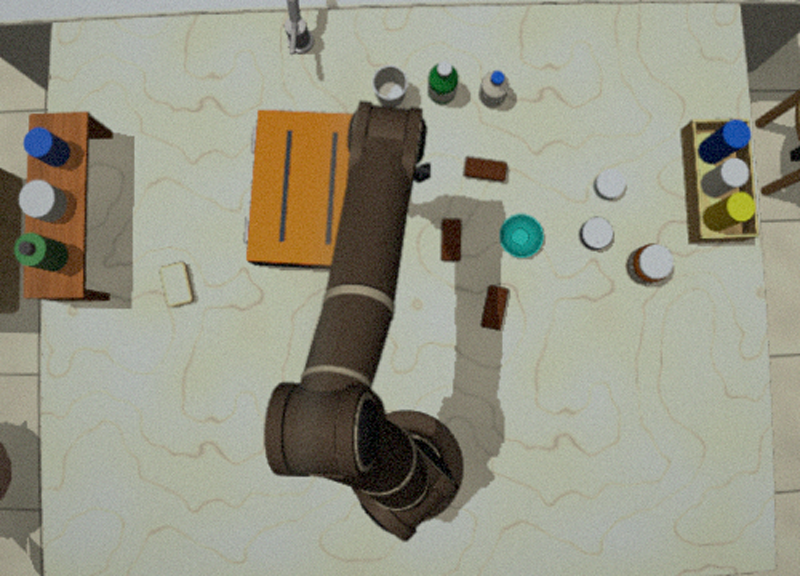

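The wrist view shows the red tab's top centred at about (314.5,227), a few pixels from the prediction. The lid corners are within 4 px. The second top view shows no file or scraper under the arm's earlier position, so three items are out. Now I'll pinch and pull.

Run:
```python
from h import *
f=r.grab_frame("wrist")
t=pix(f,(314.5,227),.118); d=t-C0; print(t, "case xy",d@cx,d@cy)
a=pix(f,(237,1),.102);b=pix(f,(249,400),.102)
for c in (a,b): print("corner",(c-C0)@cx,(c-C0)@cy)
x=d@cx; y=d@cy
def P(dy,z): 
    p=t+cy*dy; return [p[0],p[1],z]
go(P(0,.15),YC,True); go(P(0,.093),YC,True,.1); st()
r.grip(0.0,60); s=st()
for dy in (-.010,-.016,-.019):
    r.move_straight(P(dy,.093),max_speed=.05); s=st()
f=snap("scene","s2.png",(220,80,560,340),2.3)
```

```text
[0.54206239 0.0098797  0.118     ] case xy 0.005692568745122393 -0.16361163049549776
corner 0.1514277276570566 -0.11350197446989643
corner -0.14626867622670187 -0.10887087186719221
t4.4 [0.5425 0.0097 0.0935] F [0.3 1.  0.5] op 0.498 ff 0.0
t4.8 [0.5426 0.0108 0.0936] F [-1.2  4.6  6.4] op 0.082 ff 62.1
t5.1 [0.5418 0.0017 0.0934] F [0.5 7.8 5.6] op 0.076 ff 62.2
t5.4 [ 0.5415 -0.0033  0.0934] F [0.1 9.8 5.2] op 0.081 ff 62.6
t5.7 [ 0.5415 -0.0035  0.0934] F [ 1.4 17.1  4.5] op 0.083 ff 62.8
```

View pics/s2.png

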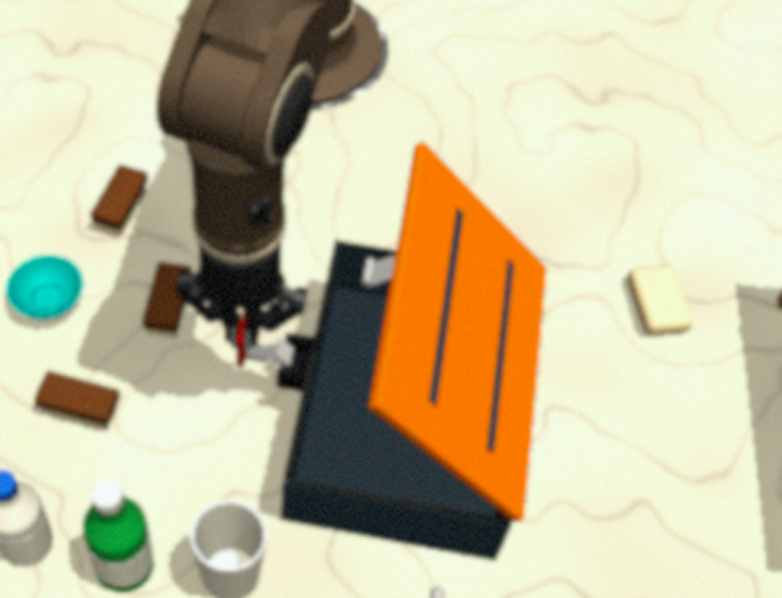

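The bolt is at its stop, with the tool held at y = -0.0034 while the force rises, and the lid is swinging open. I'll let it finish, return and release the bolt, then go to the brush. I'll localise it from close by with colour segmentation.

```bash
sed -i 's/np.pi\/2-0.068/np.pi\/2-0.078/; s/C0=np.array.*/C0=np.array([0.550,0.1735,0])/' h.py
cat >> h.py <<'E'
def seg(f,kind,z,exp,rad=.07):
    """colour blob near the expected world place: centre, long axis angle, sizes, on the plane z"""
    hsv=cv2.cvtColor(np.ascontiguousarray(f["img"]),cv2.COLOR_RGB2HSV); H,S,V=cv2.split(hsv)
    m={"brown":(H<14)&(S>110)&(V<190)&(V>15)}[kind].astype(np.uint8)
    m=cv2.morphologyEx(m,cv2.MORPH_OPEN,np.ones((3,3)))
    n,L,stt,cen=cv2.connectedComponentsWithStats(m); out=[]
    for i in range(1,n):
        if stt[i,4]<150: continue
        if np.linalg.norm(pix(f,cen[i],z)[:2]-exp[:2])>rad: continue
        c=max(cv2.findContours((L==i).astype(np.uint8),0,2)[0],key=cv2.contourArea)[:,0]
        w=np.array([pix(f,u,z)[:2] for u in c])
        (cc,(a,b),ang)=cv2.minAreaRect((w*1000).astype(np.float32)); ang=np.radians(ang)
        if a<b: a,b,ang=b,a,ang+np.pi/2
        out.append((stt[i,4],np.array(cc)/1000,ang,a,b))
    return max(out,key=lambda o:o[0])
E
python3 - <<'E'
from h import *
r.hold(.8)
s=st(); p=np.array(s["eef_pos"])
r.move_straight(list(p+cy*.014),max_speed=.06); r.grip(.4); p=np.array(r.sense()["eef_pos"]); r.move_straight(list(p+[0,0,.13]),max_speed=.3); st()
r.grip(1.0)
go([.446-.08,-.099,.26],np.pi/2); f=snap("wrist","w2.png",k=.7,gain=1.2); 
o=seg(f,"brown",.034,np.array([.446,-.099])); print(o)
snap("scene","s3.png",(220,80,560,340),2)
E
```

```text
t6.5 [ 0.5414 -0.0034  0.0934] F [-0.2 16.1  4.9] op 0.084 ff 62.8
t7.9 [0.5425 0.0099 0.2237] F [-0.8 -0.1 -1.7] op 0.399 ff 0.0
(np.int32(2964), array([ 0.44912903, -0.10209244]), np.float64(3.1003099282680386), 81.59185791015625, 37.88429641723633)
```

View pics/w2.png

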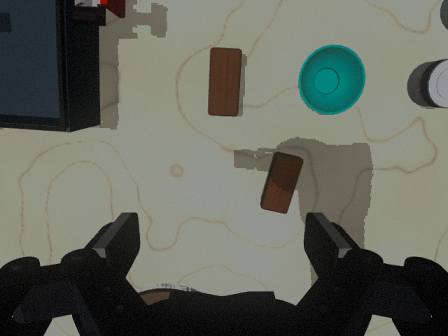

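View pics/s3.png

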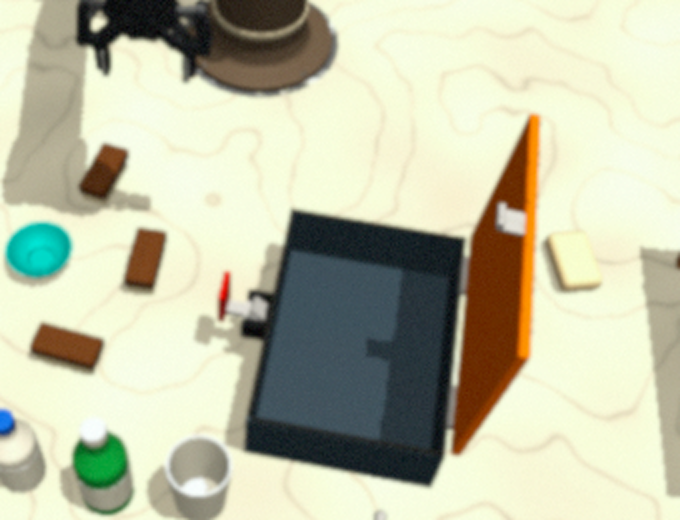

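The lid stands fully open, the bolt is home and the case is empty. In the wrist view the target brush is the upper-left one at (226,81), measured at (0.449,-0.102). I'll pick it up and lay it in the case.

```bash
cat >> h.py <<'E'
def pick(xy,yaw,z,width_op,force=60):
    r.grip(width_op); go([*xy,.2],yaw); go([*xy,z],yaw,True,.2)
    r.grip(0.,force); st(); p=r.sense()["eef_pos"]
    r.move_straight([p[0],p[1],.24],max_speed=.25); s=st(); return s
def place(x,y,z,yaw,hi=.24):
    p=case(x,y,0); go([p[0],p[1],hi],yaw); st()
    go([p[0],p[1],z],yaw,True,.2); st()
    r.grip(.85); p=r.sense()["eef_pos"]; r.move_straight([p[0],p[1],hi],max_speed=.3); st()
E
python3 - <<'E'
from h import *
pick((.449,-.102),3.1003-np.pi/2,.009,.85)
place(.09,-.02,.018,YC)
go([.45,-.30,.30],np.pi/2)
snap("wrist","w3.png",k=.8,gain=1.2); st()
snap("top","t3.png",(200,170,490,340),2.5)
E
```

```text
t11.8 [ 0.4496 -0.1018  0.0099] F [-1.9  0.6 10.5] op 0.457 ff 59.7
t12.9 [ 0.4489 -0.1014  0.239 ] F [-0.3  0.4 -1.4] op 0.455 ff 66.4
t14.1 [0.638  0.144  0.2403] F [-0.2 -0.4 -1.7] op 0.453 ff 66.5
t15.4 [0.6391 0.1465 0.0193] F [-0.4 -0.1 -1.6] op 0.457 ff 66.5
t16.7 [0.6374 0.1469 0.2384] F [-0.2 -0.2  0.2] op 0.850 ff 0.0
t18.5 [ 0.451  -0.2989  0.2997] F [ 0.3 -0.5  0.3] op 0.852 ff 0.0
```

View pics/w3.png

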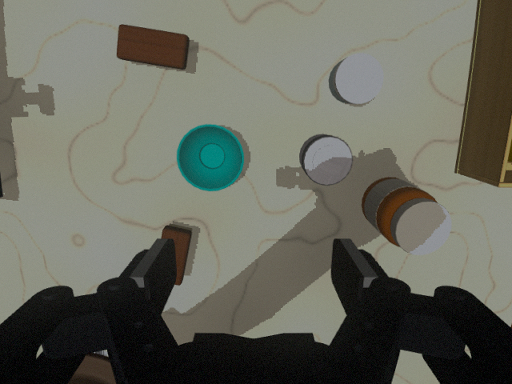

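View pics/t3.png

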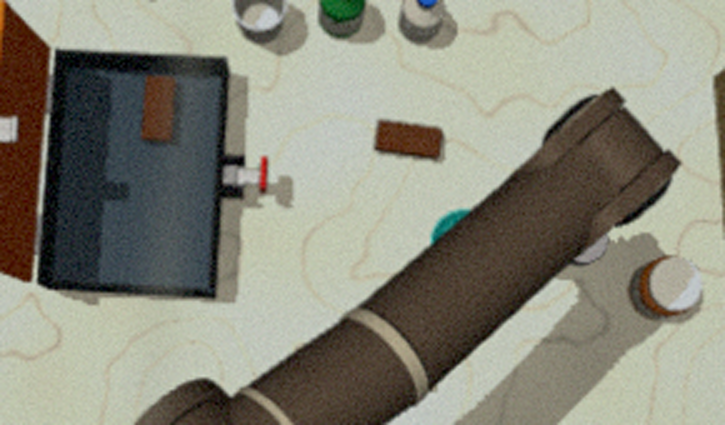

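The brush lies in the case, and the other brushes and the bystanders are undisturbed. In the wrist crop (0.8 scale), r1's top is at (359,79), r2's at (327,160) and the jar's top at (420,226).

Run:
```python
from h import *
f=r.grab_frame("wrist")
for n,uv,z in [("r1",(359,79),.044),("r1edgeL",(335,79),.044),("r1edgeR",(383,79),.044),("r2",(327,160),.044),("r2L",(301,160),.044),("r2R",(352,160),.044),("jar",(420,226),.11),("dish",(211,157),.028)]:
    print(n,pix(f,np.array(uv)/.8,z).round(4))
g=np.ascontiguousarray(f["img"])[20:300,350:510]
```

```text
r1 [ 0.552  -0.4266  0.044 ]
r1edgeL [ 0.5516 -0.3975  0.044 ]
r1edgeR [ 0.5526 -0.4559  0.044 ]
r2 [ 0.4535 -0.3934  0.044 ]
r2L [ 0.4534 -0.3603  0.044 ]
r2R [ 0.4537 -0.4255  0.044 ]
jar [ 0.3894 -0.4899  0.11  ]
dish [ 0.4545 -0.2443  0.028 ]
```

r1 measures 58 mm, so it is the pot, and r2 at about 64 mm is the canister. I'll save a template of the pot at this pose so I can re-check its position later, then move the canister.

Run:
```python
from h import *
f=r.grab_frame("wrist"); np.savez("ref.npz",img=f["img"],q=r.sense()["q"])
s=pick((.453,-.3925),np.pi/2+.3,.009,1.0)
place(0,-.02,.018,YC)
r.move_joints(list(np.load("ref.npz")["q"]))
g=r.grab_frame("wrist"); T=f["img"][55:145,405:495]
m=cv2.matchTemplate(np.ascontiguousarray(g["img"]),np.ascontiguousarray(T),cv2.TM_CCOEFF_NORMED); _,v,_,l=cv2.minMaxLoc(m)
c=(l[0]+44,l[1]+44); print("pot score",v,c,pix(g,c,.042)); st()
```

```text
t21.0 [ 0.4537 -0.3929  0.0104] F [-0.8  1.4  7. ] op 0.709 ff 63.9
t22.1 [ 0.4533 -0.3921  0.2387] F [ 0.3  0.3 -2.3] op 0.715 ff 65.1
t24.1 [0.5487 0.1523 0.2401] F [ 0.4 -0.4 -1.7] op 0.712 ff 65.0
t25.4 [0.5492 0.1535 0.0187] F [ 0.4  0.7 -1.2] op 0.713 ff 65.2
t26.5 [0.5479 0.1541 0.2387] F [-0.1 -0.2 -0.6] op 0.851 ff 0.0
pot score 0.971608579158783 (450, 100) [ 0.551667   -0.42721405  0.042     ]
t28.3 [ 0.4515 -0.298   0.2994] F [-0.   0.1  0. ] op 0.848 ff 0.0
```

Run:
```python
from h import *
s=pick((.5517,-.427),np.pi/2,.007,1.0)
place(-.087,-.02,.017,YC)
go([.5,-.2,.35],np.pi/2)
snap("top","t4.png",(200,170,490,340),2.5)
h=case(0,.113,.09)
for th in (1.5,1.0,.5,0.): 
    p=h+.2*(-np.cos(th)*cy+np.sin(th)*np.array([0,0,1]))+.015*(np.sin(th)*cy+[0,0,np.cos(th)]); print(th,p.round(3),[None if (q:=r.inverse_kinematics(list(p),list(down(YC+k)))) is None else np.round(q,2) for k in (-np.pi/2,np.pi/2)])
```

```text
t30.9 [ 0.5523 -0.4275  0.0085] F [-1.2  0.9  6.6] op 0.660 ff 64.0
t31.9 [ 0.5519 -0.4268  0.2384] F [ 0.4  0.8 -2. ] op 0.663 ff 63.9
t34.1 [0.4622 0.1596 0.2402] F [-1.2 -1.1 -2.4] op 0.663 ff 63.9
t35.3 [0.4623 0.1603 0.0177] F [-0.3 -0.  -2.3] op 0.661 ff 63.9
t36.5 [0.461  0.1609 0.2388] F [-1.1  0.5 -0.9] op 0.852 ff 0.0
1.5 [0.559 0.287 0.291] [array([-1.31,  0.64,  1.25,  1.56, -0.61,  1.39, -0.08]), array([ 0.19,  0.67, -1.24,  1.46,  0.63,  1.46,  2.02])]
1.0 [0.551 0.191 0.266] [array([-1.27,  0.63,  1.35,  1.71, -0.64,  1.33,  0.12]), array([ 0.4 ,  0.6 , -1.23,  1.6 ,  0.58,  1.36,  2.16])]
0.5 [0.546 0.118 0.199] [array([-1.08,  0.52,  1.1 ,  1.85, -0.52,  1.1 ,  0.14]), array([ 0.55,  0.64, -1.23,  1.75,  0.64,  1.23,  2.21])]
0.0 [0.543 0.087 0.105] [array([-0.9 ,  0.58,  0.9 ,  1.95, -0.58,  0.9 ,  0.23]), array([-1.1 ,  0.91,  1.37,  1.96, -0.99,  1.19, -2.54])]
```

View pics/t4.png

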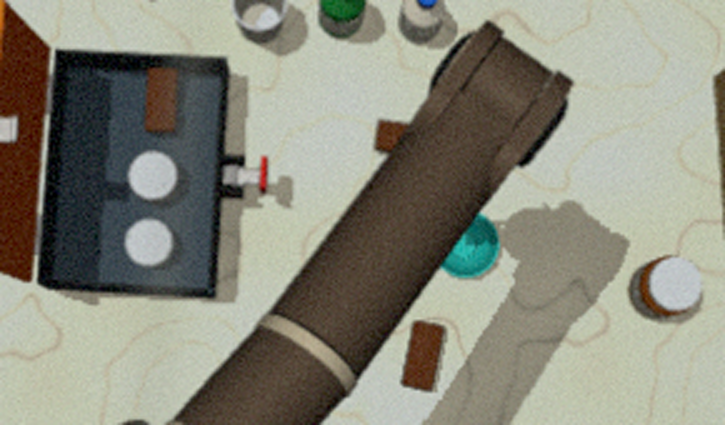

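All three items stand in the case and the bystanders are in place. Now I'll bring the closed fingers behind the lid from above and swing it shut along its arc.

```bash
cat >> h.py <<'E'
Q=list(down(YC-np.pi/2)); Z=np.array([0,0,1.])
def lidp(th,rad=.2,gap=0.):
    n=np.sin(th)*cy+np.cos(th)*Z
    return list(case(0,.113,.09)+rad*(-np.cos(th)*cy+np.sin(th)*Z)+(.012+.011*np.sin(th)+gap)*n)
E
python3 - <<'E'
from h import *
r.grip(0.)
r.move_pose([.5,.0,.46],Q); 
p=np.array(lidp(1.65,.2,.035)); r.move_pose([p[0],p[1],.46],Q); st()
r.move_straight(list(p),max_speed=.2); st()
for th in (1.55,1.4,1.25,1.1,.95,.8,.65,.5,.37,.25,.15,.1):
    r.move_straight(lidp(th),max_speed=.12)
    s=st()
    if np.linalg.norm(s["ft_force"])>30: print("STOP",th); break
snap("scene","s5.png",(220,80,560,340),2)
E
```

```text
t41.0 [0.5652 0.3572 0.4611] F [ 0.3  0.2 -0.3] op 0.003 ff 0.0
t42.0 [0.5653 0.3594 0.2864] F [ 0.5  0.4 -0.6] op 0.002 ff 0.0
t42.6 [0.5605 0.3053 0.291 ] F [0.8 1.3 0.6] op -0.002 ff 0.6
t43.0 [0.558  0.2748 0.2911] F [-0.4  1.   1. ] op -0.001 ff 0.6
t43.4 [0.5556 0.2444 0.287 ] F [-0.2  0.9  1.2] op 0.002 ff 0.6
t43.8 [0.5532 0.2149 0.2782] F [-0.7  2.4  2.2] op 0.003 ff 0.6
t44.2 [0.551  0.1869 0.2649] F [-0.3  1.2  1.2] op 0.000 ff 0.6
t44.6 [0.549  0.1613 0.2474] F [-0.8 -0.   1.5] op 0.001 ff 0.6
t45.0 [0.5472 0.1386 0.226 ] F [-0.8  0.1  1.8] op -0.003 ff 0.7
t45.4 [0.5457 0.1195 0.2012] F [-1.3  0.4  2.3] op 0.001 ff 0.7
t45.8 [0.5446 0.106  0.1773] F [-2.  -0.1  2. ] op 0.001 ff 0.8
t46.2 [0.5438 0.0966 0.1539] F [-1.4  0.5  1. ] op 0.000 ff 0.8
t46.5 [0.5434 0.0911 0.1335] F [-2.  -0.3  1.5] op -0.003 ff 0.9
t46.8 [0.5435 0.0892 0.1233] F [-0.3  0.8  1.6] op -0.001 ff 0.9
```

View pics/s5.png

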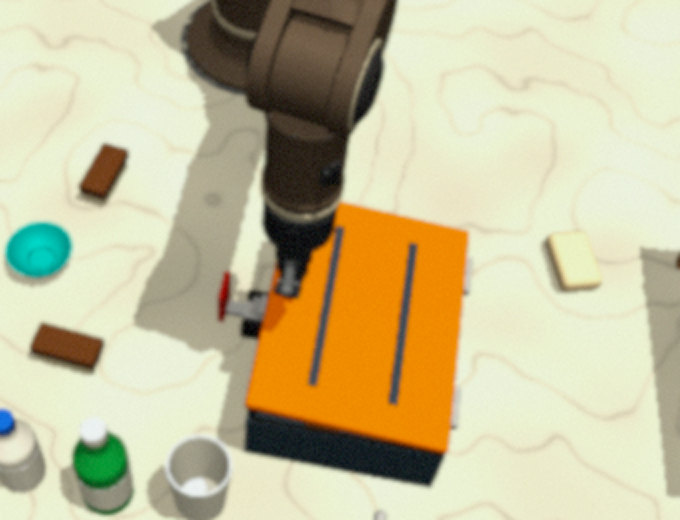

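The lid is nearly shut, and the fingers rest near the middle of its free edge. Now I'll press it home while watching the force.

Run:
```python
from h import *
for i in range(14):
    th=.085-.01*i; 
    r.move_straight(lidp(th,.204),max_speed=.03); s=st()
    if s["ft_force"][2]>38: break
r.hold(.3)
r.move_straight([*s["eef_pos"][:2],.16],max_speed=.1); st()
r.move_pose([.45,-.05,.42],Q); r.hold(.5); st()
f=snap("scene","s6.png",(220,80,560,340),2);
```

```text
t47.1 [0.5432 0.0842 0.1204] F [0.4 0.6 1.9] op 0.001 ff 0.9
t47.4 [0.5433 0.084  0.1188] F [-2.4 -0.1 11.1] op 0.003 ff 5.4
t47.6 [0.5434 0.0838 0.1171] F [-4.7  0.7 16.1] op 0.001 ff 7.8
t47.9 [0.5434 0.0836 0.1153] F [-5.8  0.1 20.4] op 0.002 ff 10.1
t48.1 [0.5436 0.0833 0.1128] F [-2.1  0.3 11.1] op -0.005 ff 5.6
t48.4 [0.5435 0.083  0.1098] F [0.5 0.5 5.1] op 0.001 ff 2.3
t48.6 [0.5431 0.0829 0.1074] F [ 1.5 -1.5  1.4] op -0.004 ff 1.1
t48.9 [0.5429 0.0829 0.1051] F [ 1.4 -1.1  1.2] op -0.001 ff 1.0
t49.1 [0.5429 0.0828 0.1035] F [-0.2 -0.7  9.8] op 0.005 ff 5.0
t49.4 [0.543  0.0826 0.1016] F [-2.3 -1.2 13.3] op -0.002 ff 6.4
t49.6 [0.543  0.0825 0.0997] F [-4.3  0.1 15.7] op -0.001 ff 7.9
t49.9 [0.543  0.0825 0.0991] F [-9.8 -0.9 34.3] op -0.000 ff 17.4
t50.1 [0.5431 0.0825 0.0989] F [-18.    0.7  59.1] op -0.005 ff 29.5
t51.2 [0.5426 0.0827 0.1593] F [ 0.1  0.3 -0.1] op -0.002 ff 0.0
t52.9 [ 0.4501 -0.0499  0.4198] F [0.2 0.1 0.4] op -0.002 ff 0.0
```

View pics/s6.png

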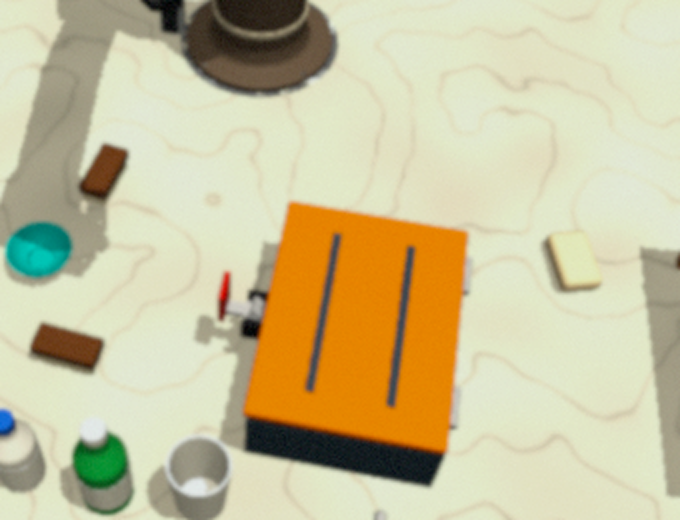

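With the arm away, the lid stays flat and shut by itself. It was pressed to its hard stop, and the red tab is back at its home position at (224,296).

```bash
python3 -c "
from bench import r
print(r.hand_in())"
```

```text
the job is handed in; nothing more can be done
None
```

The job is handed in, no verdict returned: the nail brush, canister and pot (no file or scraper was out today) are in the wash case, its lid is latched shut, and every bystander I checked stands where it was.

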